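# Unclip the amber glass cassette and hold it over the viewing frame

### The arm

A 6-joint arm with a two-finger parallel gripper is mounted at the origin on a cart in front of the work surface, level with it; the furniture and walls round the work are solid. World frame = base frame: x ahead of the robot, y to its left, z up, the work surface at z = 0. Lengths are in m, angles in rad, forces in N, time in s.
With the tool pointing down it reaches from about 0.425 to 0.95 m from the base axis. Payload 3.5 kg.
Tool frame: the origin (TCP) lies midway between the tips of the shut fingers; the grasp point (between the pads) lies 19 mm behind it; z points along the fingers, y is the line along which they close (so a half turn about z gives the same grasp; the last joint's range is limited). The gripper opens to 85 mm and grips with 20 to 120 N. Pads are 22 mm wide; open, the fingers measure 114 mm over their backs; the gripper's body (76 mm by 85 mm) begins 54 mm behind the grasp point. The pads swing forward as they close: fully open they stand 13 mm farther back than shut.
Start: joints at [1.066, 0.286, 1.577, -0, 1.279, -0.15], TCP at [0.234, 0.633, 0.231] pointing down, gripper open.
Joint ranges: [-2.77, 2.77], [-0.9, 2.22], [0.21, 2.48], [-1.53, 4.67], [0.24, 2.81], [-2.84, 2.84]. Speed limits (rad/s): [2.79, 2.79, 3.14, 3.14, 3.14, 3.14].

### API

Orientations are given as a unit quaternion [x, y, z, w].
In Python, from plant import get_state, read_camera, ctrl gives the robot as it stands.
- The arm moves only by the shell command python3 -m crank 'ROWS' [FORCE]. ROWS is JSON, a list of rows, each a list of 3 entries, a list of its own where there are three numbers: the shift along the tool's x, y, z in mm, then the turn about the tool's z in degrees, then the closure in counts, from 0 (fully open) to 255 (shut). In form: [[[tx, ty, tz], yaw, claw], ...]. A call has 1 to 10 rows; each row is the pose to reach, as a shift and turn from the pose commanded when the call began, along the tool's axes at that moment; what a row does not reach only later rows make up. A row lasts 1/10 s, in which the tool goes at most 50 mm and 8.59 degrees, less where a joint would pass 70% of its speed; a pose out of reach is approached as far as the arm can. A call with a gripper value outside its range is refused whole. The fingers move at their own pace and stop on an object; FORCE is the grip in N (left out, the last holds). Time passes only in rows, so rows that repeat a pose let the fingers close. It gives the time, the measured TCP pose, the force, the opening and the grip force at its end, in the units of the state.
- get_state(): the state, without advancing time (a new reading comes with each control period).
- read_camera(name): name is "scene" or "top"; returns a dict with "frame" (420x560x3 uint8, blue, green, red), "range_z" (420x560 float32, m along the optical axis (not along the pixel's ray), 0 where there is no reading), "vfov" (degrees; the focal length in pixels is half the picture's height over the tangent of half this angle, whatever the lens; pixels are square), "cx", "cy" (the principal point, pixels), "origin" and "orientation" of the camera in the world. Camera axes: x right, y down, z forward; pixel columns grow to the right and rows downward; lengths in m; the calibration is good to about 2 mm. A picture is of the moment at which its call begins.
- ctrl.sign_off(): hands the job in; it is judged then, once.
The state is a dict: "time": time; "qpos": joint angles; "dq": joint speeds; "joint_efforts": joint torques, N m; "eef_pos": TCP position; "tcp_rot": TCP orientation; "contact_force": force on the tool from outside, world axes, zero at the start; "wrist_torque": the same for the moment, N m; "opening": opening from 0.0 (shut) to 1.0 (fully open); "finger_force": force on a finger pad.
Only numpy, scipy, OpenCV 4.12 (cv2) and the standard library are available. Lean on these libraries where they do the work, as an engineer would, in place of code of your own. Each camera call takes 0.05 s, during which the arm holds its last target. There are 200 camera calls.

### The job

Pinch the two black side catches of the amber glass cassette together, lift it straight out of its dock, and hold it upright about 10 cm above the light box, centred over the black viewing frame and lengthwise along it, so the samples can be judged against the light. Finish still holding it there with both catches pinched in; do not put it down or let go. Leave the blue cassette latched in its dock and don't disturb the other things on the table.

Things in the scene. Friction and masses are not known exactly. Their poses are not given: they have to be found in the camera images.
- amber_cassette_grip (a point): Amber cassette's grip point: on its middle, midway between its two black finger tabs, 51 mm above its underside (59 mm above the light box while docked). Tabs on the long sides (+y, -y), each 26 mm long, 32 mm high (35 to 67 mm above the underside), flat, ribbed; 54 mm over their outer faces at rest, 40 mm with both fully in. x along its length, y from tab to tab (pinching direction), z up.
- amber_cassette: The cassette of amber (orange) glass slips: white open rack 92 mm long (x), 36 mm wide (y), 74 mm high, 0.17 to 0.3 kg, upright in a grey dock, orange marker on each end. Origin at the centre of its underside, axes as the grip point's.
- amber_cassette_left (a joint): Joint of the black catch on the left (+y) long side of the amber cassette: 0 = sprung out and latched, 0.007 m = pushed fully inward. Spring 4 N at 0, 7.5 N fully in; it springs out again when let go. It frees its side from about 0.004 m on.
- amber_cassette_right (a joint): Joint of the black catch on the right (-y) long side of the amber cassette: 0 = sprung out and latched, 0.007 m = pushed fully inward. Spring 4 N at 0, 7.5 N fully in; it springs out again when let go. It frees its side from about 0.004 m on.
- blue_cassette_grip (a point): The same point on an identical cassette with blue glass slips in the other dock; it is to stay latched where it is.
- blue_cassette_left (a joint): Joint of the black catch on the left (+y) long side of the blue cassette: 0 = sprung out and latched, 0.007 m = pushed fully inward. Spring 4 N at 0, 7.5 N fully in; it springs out again when let go. It frees its side from about 0.004 m on.
- blue_cassette_right (a joint): Joint of the black catch on the right (-y) long side of the blue cassette: 0 = sprung out and latched, 0.007 m = pushed fully inward. Spring 4 N at 0, 7.5 N fully in; it springs out again when let go. It frees its side from about 0.004 m on.
- viewing_frame: Flat black rectangular frame fixed on the light box, 128 mm (its x) by 72 mm (its y), 4 mm thick, with a 100 by 44 mm opening; origin at the centre of its underside, z up.
- dock_a: Grey fixed dock of the amber cassette: base 124 (x) by 96 (y) by 8 mm, end guides 36 mm high, and on each long side a steel-topped keeper 44 mm long, 28 mm high, 29.5 to 43 mm from the middle, that hooks over the catch's foot: the cassette rises only with both catches in, then straight up, out of the guides after 28 mm. Origin: centre of underside, axes as the cassette's.
- dock_b: Grey fixed dock of the blue cassette: base 124 (x) by 96 (y) by 8 mm, end guides 36 mm high, and on each long side a steel-topped keeper 44 mm long, 28 mm high, 29.5 to 43 mm from the middle, that hooks over the catch's foot: the cassette rises only with both catches in, then straight up, out of the guides after 28 mm. Origin: centre of underside, axes as the cassette's.
- mixing_cup: white plastic mixing cup, 71 mm across, 56 mm high, behind the frame; bystander, loose; origin at the centre of its underside
- rust_jar: jar with dark lid, 66 mm across, 60 mm high, near left; bystander, loose; origin at the centre of its underside
- pliers: steel pliers lying flat, 187 mm long, 13 mm high, behind; bystander, loose; origin at the centre of its underside
- glass_cutter: glass cutter with wooden shaft lying flat, 129 mm long, 12 mm high, near right; bystander, loose; origin at the centre of its underside
- umber_jar: jar with paint-smeared lid, 72 mm across, 78 mm high, back right; bystander, loose; origin at the centre of its underside
Mind the look-alikes: they are no part of the job. What is shaped like the part that bears blue_cassette_grip but green is not meant.

How it is judged:
On the way, in this order (a step that is already met when the one before it is completed fails the run):
1. both catches of the amber cassette are pinched in (value of joint each of amber_cassette_left, amber_cassette_right above 0.005 m), for 0.1 s.
2. the amber cassette is lifted free of its dock, both catches still pinched (all of step 1 and z of amber_cassette in the frame of dock_a above 0.045 m and contact force between the fingers and amber_cassette above 2 N and contact force between amber_cassette and dock_a below 0.2 N and contact force between amber_cassette and dock_b below 0.2 N and contact force between amber_cassette and viewing_frame below 0.2 N), for 0.2 s.
At the end, for the whole second after the job is handed in: Fingers hold the amber cassette, both catches 5+ mm in; underside 60-150 mm up, within 25 mm of the frame's middle, lengthwise within 0.25 rad, upright within 0.2 rad, at rest, touching no dock or frame; blue cassette latched, moved under 12 mm; bystanders moved under 25 mm (all of step 1 and contact force between the fingers and amber_cassette above 2 N and contact force between amber_cassette and dock_a below 0.2 N and contact force between amber_cassette and dock_b below 0.2 N and contact force between amber_cassette and viewing_frame below 0.2 N and height (world z) of amber_cassette between 0.06 and 0.15 m and horizontal distance between amber_cassette_grip and viewing_frame below 0.025 m and angle between the x axis of amber_cassette and the x axis of viewing_frame, either way round below 0.25 rad and angle between amber_cassette's own z axis and vertical below 0.2 rad and linear speed of amber_cassette below 0.05 m/s and distance of blue_cassette_grip from where it was at the start of the episode below 0.012 m and value of joint each of blue_cassette_left, blue_cassette_right below 0.004 m and distance of each of mixing_cup, rust_jar, pliers, glass_cutter, umber_jar from where it was at the start of the episode below 0.025 m); the arm keeps its last pose, push and grip.
It fails at once if the blue cassette is disturbed or unlatched (distance of blue_cassette_grip from where it was at the start of the episode above 0.012 m or value of joint any of blue_cassette_left, blue_cassette_right above 0.004 m).
It fails at once if something standing around the work is pushed aside or knocked over (distance of any of mixing_cup, rust_jar, pliers, glass_cutter, umber_jar from where it was at the start of the episode above 0.025 m or angle between any of mixing_cup, rust_jar, umber_jar's own z axis and vertical above 0.5 rad).
It also fails if it takes over 38 s, if anything falls off the work surface, if the arm or the gripper's body presses on something with over 40 N, if the wrist force passes 120 N, or if a joint passes its speed limit or range.

## Working session

There is one attempt and no reset: what is moved stays moved. The work goes in short steps, Python scripts to look and compute and a shell command to move; the robot and the scene stay as the last step left them, time stands still between calls to the robot, and variables do not carry over. Pictures are saved under pics/ and viewed, at most 10 in all, crops included, and the job is handed in when it is done.

```bash
mkdir -p pics
cat > h.py <<'E'
import numpy as np, cv2
from scipy.spatial.transform import Rotation as R
from plant import get_state, read_camera, ctrl
def cam(n):
    c=read_camera(n); c['f']=210/np.tan(np.radians(c['vfov'])/2); c['Rm']=R.from_quat(c['orientation']).as_matrix(); return c
def pts(c):
    v,u=np.mgrid[0:420,0:560]; z=c['range_z']
    p=np.stack([(u-c['cx'])/c['f']*z,(v-c['cy'])/c['f']*z,z],-1)
    return p@c['Rm'].T+np.array(c['origin'])
def ray(c,u,v,h):
    d=c['Rm']@np.array([(u-c['cx'])/c['f'],(v-c['cy'])/c['f'],1]); o=np.array(c['origin'])
    return o+d*(h-o[2])/d[2]
E
python3 - <<'E'
from h import *
for n in('top','scene'):
    c=cam(n); cv2.imwrite(f'pics/{n}1.png',c['frame']); print(n,c['origin'],c['orientation'],c['vfov'],c['cx'],c['cy'])
s=get_state();print(s['time'],s['eef_pos'],s['tcp_rot'],s['opening'])
E
```

```text
top [ 0.41252417 -0.02384011  1.55678373] [-0.7024752   0.71049292 -0.02246797  0.03497998] 48.1903836199632 275.1390773899422 209.16349012100287
scene [-0.38795751 -0.60403071  0.67419771] [ 0.7579131  -0.40530113  0.24949699 -0.44615017] 45.77080938153136 281.28000865432205 205.6547510581724
0.1 [0.23414375 0.63243812 0.23003959] [ 1.76454021e-01  9.84308251e-01 -1.05406462e-03 -3.68155853e-04] 1.0003897927772378
```

View pics/top1.png

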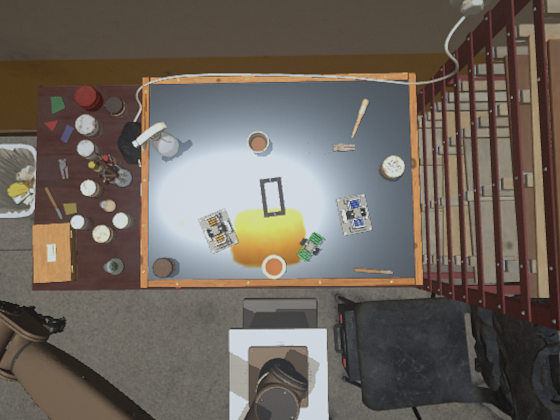

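View pics/scene1.png

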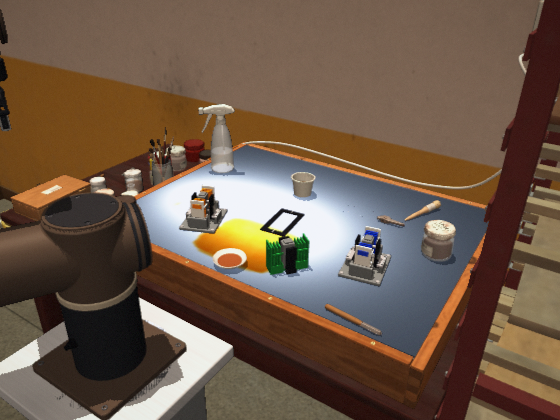

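The top view shows the amber cassette at (218,230), the blue one at (354,214), a green look-alike at (311,247) and the frame at (272,197). Other orange things are the stain at (268,235) and the orange bowl at (273,267). By the description (white rack, orange markers, grey dock) I choose (218,230), and I'll check it in a close crop.

Run:
```python
from h import *
c=cam('top'); P=pts(c); f=c['frame']
cv2.imwrite('pics/crop.png',cv2.resize(f[195:265,180:250],(560,560),interpolation=cv2.INTER_CUBIC))
def rect(m,lab):
    q=P[m][:,:2].astype(np.float32); print(lab,len(q),cv2.minAreaRect(q),q.mean(0),P[m][:,2].min(),P[m][:,2].max())
M=np.zeros((420,560),bool);M[200:262,188:246]=1
Z=P[...,2]
rect(M&(Z>.004)&(Z<.2),'dock'); rect(M&(Z>.055)&(Z<.12),'top')
B=M&(Z>.004)
# base outline by pixel rays
g=f.max(2)
F=np.zeros_like(M);F[172:222,255:292]=1
m=(F&(g<60)).astype(np.uint8); cs,_=cv2.findContours(m,cv2.RETR_EXTERNAL,cv2.CHAIN_APPROX_NONE); k=max(cs,key=cv2.contourArea)
w=np.array([ray(c,*p[0],.004)[:2] for p in k],np.float32); print('frame',cv2.minAreaRect(w))
hsv=cv2.cvtColor(f,cv2.COLOR_BGR2HSV)
o=(M&(hsv[...,0]>4)&(hsv[...,0]<22)&(hsv[...,1]>130)&(hsv[...,2]>80)&(Z>.03))
rect(o,'orange')
for n,u,v in(('table',180,160),('cup',258,142)):print(n,P[v,u])
c=cam('scene');P=pts(c);Z=P[...,2]; 
M=np.zeros((420,560),bool);M[175:240,175:235]=1
rect(M&(Z>.07)&(Z<.12),'scene top'); rect(M&(Z>.004)&(Z<.12),'scene all')
```

```text
dock 1554 ((0.47119590640068054, 0.19782069325447083), (0.19012978672981262, 0.20215554535388947), 89.41939544677734) [0.46978265 0.1922993 ] 0.0040065168611191915 0.09192720684681666
top 291 ((0.46922415494918823, 0.19061242043972015), (0.09301546961069107, 0.054795823991298676), 22.362581253051758) [0.4704486  0.19062841] 0.05572565196146351 0.09192720684681666Traceback (most recent call last):
  File "<stdin>", line 13, in <module>
ValueError: max() iterable argument is empty
```

View pics/crop.png

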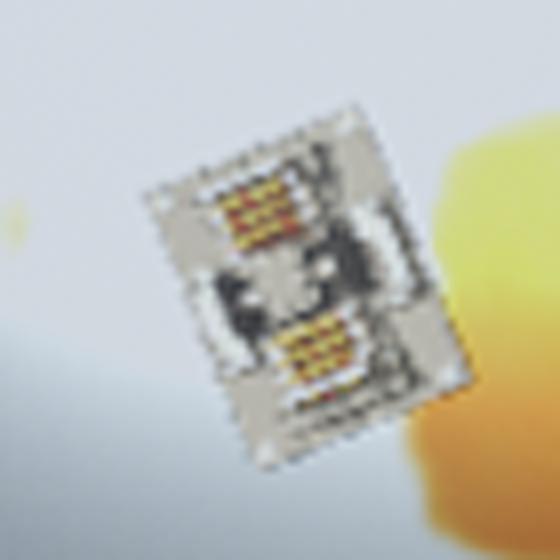

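The crop shows the white rack with orange slips at crop (262,213) and (322,350), and black tabs at (240,305) and (340,260), so the choice is right. Its top measures 93x55 mm, matching the given size. Next are the frame and the moves.

Run:
```python
from h import *
c=cam('top'); f=c['frame']; P=pts(c)
g=f.max(2); F=g[172:222,255:292]; t,m=cv2.threshold(F,0,255,cv2.THRESH_BINARY_INV+cv2.THRESH_OTSU)
cs,_=cv2.findContours(m,cv2.RETR_EXTERNAL,cv2.CHAIN_APPROX_NONE,offset=(255,172)); k=max(cs,key=cv2.contourArea)
w=np.array([ray(c,*map(float,p[0]),.004)[:2] for p in k],np.float32); print('frame',t,cv2.minAreaRect(w))
# dock outline check: pixels differing by height>3mm, base corners approx
M=np.zeros((420,560),np.uint8);M[200:262,188:246]=((P[200:262,188:246,2]>.065)*255)
q=P[M>0]; print('z>65',cv2.minAreaRect(q[:,:2].astype(np.float32)))
s=get_state();Rt=R.from_quat(s['tcp_rot']).as_matrix();print(Rt.round(4)); p=np.array(s['eef_pos'])
for n,T in(('cass',[.469,.1906,.20]),):
    print(n,Rt.T@(np.array(T)-p)*1000)
print(np.degrees(np.arctan2(Rt[1,1],Rt[0,1])), s['qpos'])
```

```text
frame 162.0 ((0.5816172361373901, 0.013192649930715561), (0.12685926258563995, 0.07028470933437347), 6.870095729827881)
z>65 ((0.4320443570613861, 0.1128426343202591), (0.2631319761276245, 0.08375201374292374), 64.21663665771484)
[[-9.377e-01  3.474e-01 -8.000e-04]
 [ 3.474e-01  9.377e-01 -1.300e-03]
 [ 3.000e-04 -1.500e-03 -1.000e+00]]
cass [-373.69802976 -332.85351591   30.84453634]
69.67032296854642 [ 1.06600644e+00  2.86865084e-01  1.57764685e+00  3.25850877e-05
  1.27862815e+00 -1.49979298e-01]
```

Frame: centre (0.582, 0.013), 127x70 mm, +6.9°. Cassette: centre (0.469, 0.191), +22.4°. Moving above the cassette.

```bash
python3 -m crank '[[[-20,-18,0],-4,0],[[-60,-54,0],-10,0],[[-100,-90,5],-16,0],[[-140,-125,10],-22,0],[[-180,-160,15],-27,0],[[-220,-196,15],-32,0],[[-260,-231,15],-37,0],[[-300,-267,15],-41,0],[[-340,-303,15],-42.7,0],[[-362,-322,15],-42.7,0]]' 40; python3 -m crank '[[[-11.7,-10.9,15],0,0],[[-11.7,-10.9,15],0,0],[[-11.7,-10.9,15],0,0]]'
```

```text
time: 1.2
eef_pos: [0.4586, 0.2106, 0.2164]
tcp_rot: [-0.194, 0.981, 0.0, 0.0]
contact_force: [0.4, 0.5, 1.5]
opening: 1.002
finger_force: 0.0
time: 1.5
eef_pos: [0.4726, 0.2068, 0.2008]
tcp_rot: [-0.194, 0.981, 0.0, -0.001]
contact_force: [0.0, 0.2, 0.1]
opening: 1.003
finger_force: 0.0
```

Run:
```python
from h import *
s=get_state();Rt=R.from_quat(s['tcp_rot']).as_matrix(); p=np.array(s['eef_pos'])
print((Rt.T@(np.array([.469,.1906,.10])-p)*1000).round(1), np.degrees(np.arctan2(Rt[1,1],Rt[0,1])))
c=cam('scene');P=pts(c);Z=P[...,2]
def rect(m,l): q=P[m][:,:2].astype(np.float32);print(l,len(q),cv2.minAreaRect(q))
M=(np.abs(P[...,0]-.469)<.09)&(np.abs(P[...,1]-.19)<.08)
rect(M&(Z>.06)&(Z<.095),'scene top')
cv2.imwrite('pics/s2.png',cv2.resize(c['frame'][90:250,120:320],(800,640))[:600])
```

```text
[  9.3 -13.6 100.8] 112.33127663027074
scene top 415 ((0.4719085991382599, 0.19172069430351257), (0.10263925790786743, 0.05592004954814911), 23.01587677001953)
```

View pics/s2.png

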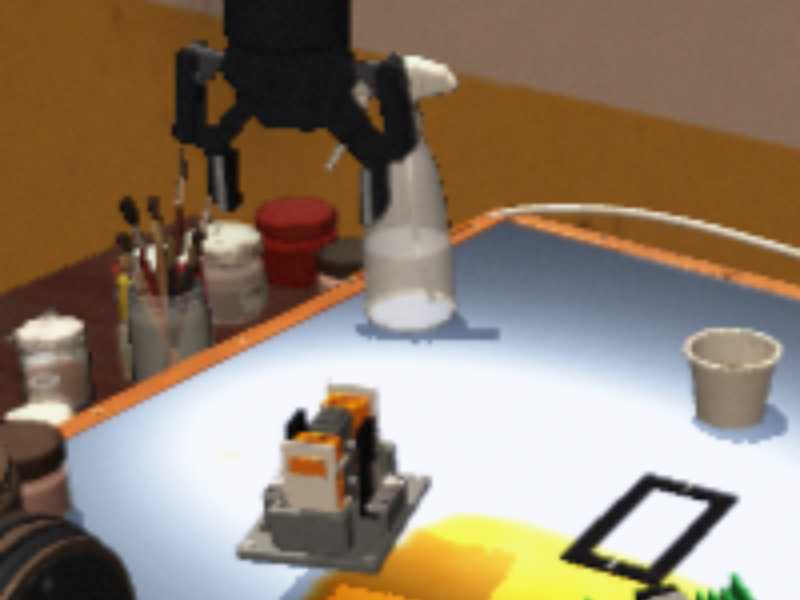

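The gripper is behind and above the cassette (picture 335,450), aligned tab to tab. The scene view gives (0.472, 0.192) at 23°, agreeing with the top view. Lowering to just above it and checking there.

```bash
python3 -m crank '[[[8,-13.5,0],0,0],[[8,-13.5,30],0,0],[[8,-13.5,60],0,0],[[8,-13.5,90],0,0],[[8,-13.5,100],0,0],[[8,-13.5,100],0,0],[[8,-13.5,100],0,0]]'
python3 - <<'E'
from h import *
s=get_state();Rt=R.from_quat(s['tcp_rot']).as_matrix(); p=np.array(s['eef_pos'])
print((Rt.T@(np.array([.470,.191,.037])-p)*1000).round(1))
c=cam('scene')
cv2.imwrite('pics/s3.png',cv2.resize(c['frame'][140:240,140:260],(720,600)))
E
```

```text
time: 2.25
eef_pos: [0.4717, 0.1916, 0.1028]
tcp_rot: [-0.194, 0.981, -0.0, 0.001]
contact_force: [1.2, 0.3, -0.6]
opening: 1.0
finger_force: 0.0
[ 1.9  0.1 65.8]
```

View pics/s3.png

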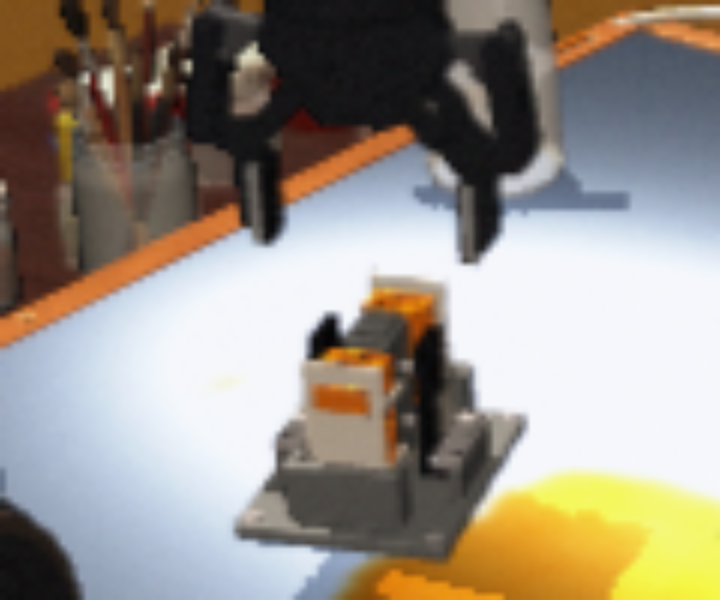

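The fingers at (262,215) and (475,225) straddle the two tabs at (325,340) and (430,380). Descending and closing.

```bash
python3 -m crank '[[[1,0,20],0,0],[[1,0,40],0,0],[[1,0,55],0,0],[[1,0,64],0,0],[[1,0,64],0,0],[[1,0,64],0,0],[[1,0,64],0,30],[[1,0,64],0,60]]' 40;  python3 -m crank '[[[0,0,0],0,90],[[0,0,0],0,120],[[0,0,0],0,150],[[0,0,0],0,180],[[0,0,0],0,180],[[0,0,0],0,180],[[0,0,0],0,180]]' 40
```

```text
time: 3.1
eef_pos: [0.4707, 0.1911, 0.0384]
tcp_rot: [-0.194, 0.981, -0.0, 0.001]
contact_force: [-0.1, -0.3, -0.0]
opening: 0.769
finger_force: 0.0
time: 3.8
eef_pos: [0.471, 0.1913, 0.0399]
tcp_rot: [-0.194, 0.981, 0.0, 0.001]
contact_force: [-5.3, -0.4, 11.9]
opening: 0.425
finger_force: 41.0
```

```bash
python3 -m crank '[[[0,0,-3],0,180],[[0,0,-6],0,180],[[0,0,-9],0,180],[[0,0,-12],0,180],[[0,0,-12],0,180]]'
python3 - <<'E'
from h import *
c=cam('scene')
cv2.imwrite('pics/s4.png',cv2.resize(c['frame'][140:240,140:260],(720,600)))
E
```

```text
time: 4.3
eef_pos: [0.4701, 0.1909, 0.0495]
tcp_rot: [-0.194, 0.981, -0.0, 0.0]
contact_force: [0.6, -0.2, -1.7]
opening: 0.426
finger_force: 40.5
```

View pics/s4.png

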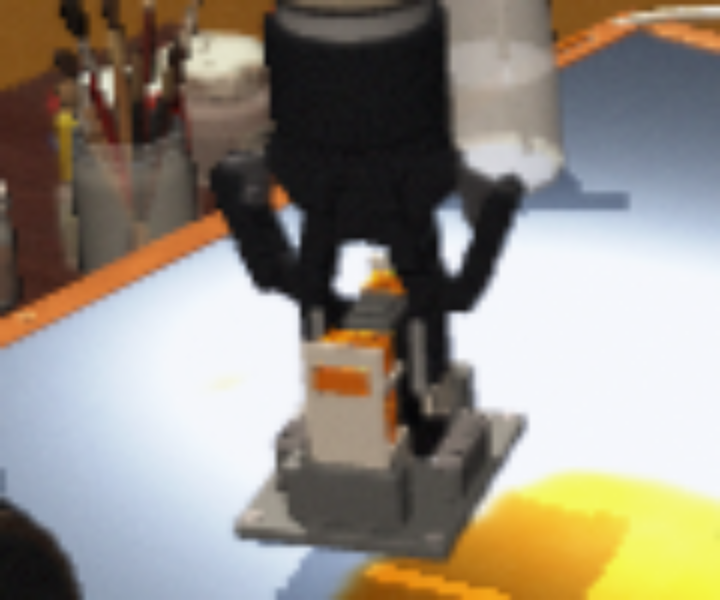

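The cassette is rising with the fingers: its end marker moved from row 400 to 380, the weight is about 2 N, and both tabs are pinched. Lifting straight on, to an underside height of about 0.10 m.

```bash
python3 -m crank '[[[0,0,-8],0,180],[[0,0,-18],0,180],[[0,0,-30],0,180],[[0,0,-42],0,180],[[0,0,-55],0,180],[[0,0,-68],0,180],[[0,0,-80],0,180],[[0,0,-85],0,180],[[0,0,-85],0,180],[[0,0,-85],0,180]]'
python3 - <<'E'
from h import *
s=get_state();Rt=R.from_quat(s['tcp_rot']).as_matrix(); p=np.array(s['eef_pos'])
print((Rt.T@(np.array([.5816,.0132,p[2]])-p)*1000).round(1), np.degrees(np.arctan2(Rt[1,1],Rt[0,1]))-96.87)
E
```

```text
time: 5.35
eef_pos: [0.4696, 0.1909, 0.134]
tcp_rot: [-0.194, 0.981, -0.0, -0.0]
contact_force: [-0.1, 0.2, -1.7]
opening: 0.423
finger_force: 40.4
[-3.600e+01 -2.069e+02 -1.000e-01] 15.500386141875936
```

```bash
python3 -m crank '[[[-2,-10,0],1,180],[[-6,-35,0],3,180],[[-11,-65,0],5,180],[[-16,-95,0],7,180],[[-22,-125,0],9,180],[[-27,-155,0],11,180],[[-32,-180,0],13,180],[[-35,-198,0],15,180],[[-36,-207,0],15.5,180],[[-36,-207,0],15.5,180]]'; python3 -m crank '[[[0,0,0],0,180],[[0,0,0],0,180],[[0,0,0],0,180],[[0,0,0],0,180]]'
python3 - <<'E'
from h import *
c=cam('scene');P=pts(c);Z=P[...,2]; f=c['frame']
hsv=cv2.cvtColor(f,cv2.COLOR_BGR2HSV)
m=(np.abs(P[...,0]-.58)<.08)&(np.abs(P[...,1]-.013)<.06)&(Z>.08)&(Z<.2)&(hsv[...,2]>110)
q=P[m];print(len(q),cv2.minAreaRect(q[:,:2].astype(np.float32)),np.percentile(q[:,2],[1,5,95,99]))
a=f[120:270,210:410]; cv2.imwrite('pics/s5.png',cv2.resize(a,(800,600)))
E
```

```text
time: 6.35
eef_pos: [0.5822, 0.0123, 0.1338]
tcp_rot: [-0.059, 0.998, 0.0, -0.0]
contact_force: [-0.4, -0.6, -2.1]
opening: 0.423
finger_force: 40.5
time: 6.75
eef_pos: [0.5817, 0.0139, 0.1344]
tcp_rot: [-0.06, 0.998, 0.0, 0.0]
contact_force: [-0.7, -0.1, -2.1]
opening: 0.423
finger_force: 40.5
541 ((0.5824162364006042, 0.011087654158473015), (0.10094700008630753, 0.05064484104514122), 1.9855037927627563) [0.10439801 0.10727306 0.17444536 0.17759457]
```

View pics/s5.png

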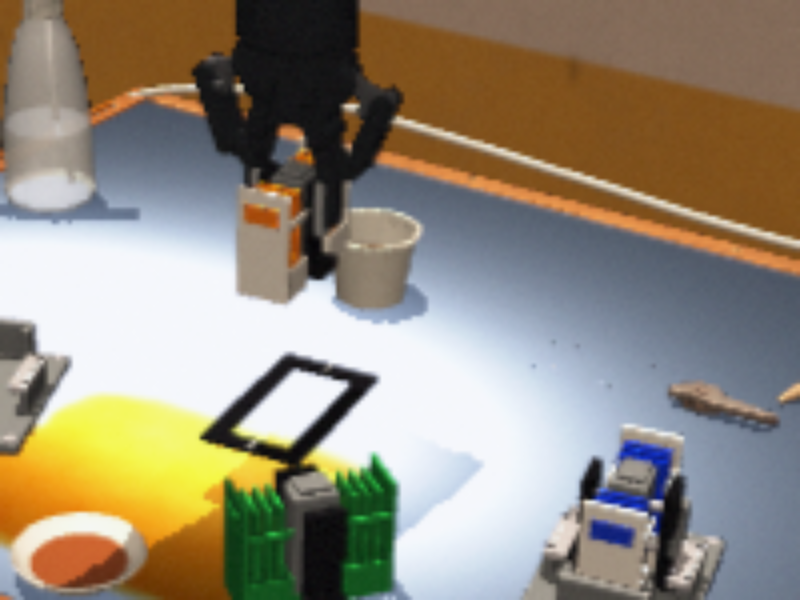

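The cassette at (270,240) is held upright and pinched over the frame at (290,405). Its measured centre is (0.582, 0.011), underside about 0.103 m, and it is at rest. The blue cassette is still docked at (630,510). Handing in.

```bash
python3 -c "from plant import ctrl; print(ctrl.sign_off())"
```

```text
the job is handed in; nothing more can be done
None
```

I pinched and lifted the amber cassette straight out of its dock. It is held upright about 10 cm above the light box, within about 2 mm of the frame's centre and lengthwise along it. The job is handed in, but no verdict was shown.

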